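Unscrew the cap of the polisher's worn brush, whichever way its thread runs

TASK

The floor polisher's head lies underside up: one brush is already new and blue, the other is worn down and tan. Take the yellow screw cap off the worn brush: the two brushes spin opposite ways, so one cap has an ordinary and the other a left-hand thread, and nobody knows which is which, so try it both ways if need be to find how it loosens, then lift it straight off. Finish while still holding the cap still and level in the gripper, about 10 cm above the spindle it came from, so that the brush can be pulled off; leave the blue brush's cap and the tools alone.

Things in the scene. Friction and masses are not known exactly. Their poses are not given: they have to be found in the camera images.
- polisher: Head of a twin-brush floor polisher, fixed, underside up: dark grey oblong with round ends, 382 mm long along its y, 204 mm wide along x, base plate 45 mm above the worktop, handle joint and two small wheels on its +x side. Origin on the worktop under its middle, z up. The two spindles stand on its y axis, 89 mm either side of the origin; their gears lock them: they do not turn.
- worn_brush: Worn brush disc, 176 mm across, fixed, tan splayed bristles; on either spindle. Origin on the spindle's axis on the base plate (45 mm above the worktop). Bristle ring from radius 60 to 90 mm, tips about 97 mm above the worktop; inside it the dish is free from radius 26 to 54 mm, its floor 58 mm above the worktop (six low ribs up to 63 mm).
- fresh_brush: The new brush disc on the other spindle: the same, but with straight blue bristles, tips 111 mm above the worktop.
- worn_cap: Yellow screw cap in the middle of the worn brush: round ribbed knob 48 mm across, 25 mm high (from 75 to 100 mm above the worktop), about 90 g, may be gripped at any yaw. Origin on its axis in the knob's underside, which seats 75 mm above the worktop; z up, x along the raised bar on its top towards a dark dot. Screwed home, its x points along the polisher's x within about 5 degrees.
- worn_cap_lugs (a point): Two side lugs (tips 16.5 mm off the axis) on the cap's stem (16 mm thick, 26 mm long), 18 mm under the cap's origin, hidden in the bored spindle under ramps: a quarter-turn thread of unseen hand. The tightening way it stops within 10 degrees, and light fingers slip. The loosening way it runs easily without rising, is free from 62 degrees, stops at 86 degrees. 30 mm of lift clears the stem.
- fresh_cap: The same cap on the blue brush, its thread of the other hand. Not to be moved.
- screwdriver: Screwdriver with red handle, 199 mm long along its y, lying loose on the open worktop to the right of the polisher (not the like one in the tray). Origin under its middle.
- torch: Black pocket torch, 123 mm long along its y, 35 mm high, lying loose on the open worktop beyond the screwdriver. Origin under its middle.
There are look-alikes about, which are no part of the job. Leave any turquoise or white look-alike of the worn_cap alone.

How it is judged:
By the outcome, as a careful person would: the job done as asked, in the order asked, and still so for the second after the job is handed in, while the arm keeps its last pose, push and grip.
It also fails if it takes over 38 s, if anything falls off the work surface, if the arm or the gripper's body presses on something with over 40 N, if the wrist force passes 120 N, or if a joint passes its speed limit or range.

ROBOT

A 6-joint arm with a two-finger parallel gripper is mounted at the origin on a cart in front of the work surface, level with it; the furniture and walls round the work are solid. World frame = base frame: x ahead of the robot, y to its left, z up, the work surface at z = 0. Lengths are in m, angles in degrees, forces in N, time in s.
With the tool pointing down it reaches from about 0.4 to 0.825 m from the base axis. Payload 7 kg.
Tool frame: the origin (TCP) lies where the fingers leave the gripper's body, on its centre line; the fingertips stand 73 mm ahead of it and the grasp point (between the pads) lies 54 mm ahead of it (r.grip_depth is the distance from the TCP to the grasp point, in m); z points along the fingers, y is the line along which they close (so a half turn about z gives the same grasp; the last joint's range is limited). The gripper opens to 85 mm and grips with 20 to 120 N. Pads are 22 mm wide; open, the fingers measure 114 mm over their backs; the gripper's body (76 mm by 85 mm) begins 54 mm behind the grasp point. The pads swing forward as they close: fully open they stand 13 mm farther back than shut.
Start: joints at [-55.399, 20.546, 0.682, 0, -70.136, -16.507], TCP at [0.21, -0.642, 0.304] pointing down, gripper open.
Joint ranges: [-176.03, 176.03], [-82.01, 121.73], [-58.28, 71.71], [-173.87, 95.51], [-174.79, -0.11], [-173.66, 173.66]. Speed limits (degrees/s): [136.94, 136.94, 172.46, 180, 180, 180].

INTERFACE

Orientations are given as [roll, pitch, yaw] about the fixed x, y, z axes, in that order (R = Rz(yaw) Ry(pitch) Rx(roll)).
In Python, from cell import r gives the robot as it stands. The module is installed in compiled form; this text tells all that it offers.
- The arm moves only by the tool step_arm, never from a script. Its argument "targets" is a list of rows, each a list of 5 numbers: the shift along the tool's x, y, z in units of 40 mm (1.0 is 40 mm), then the turn about the tool's z in units of 6 degrees (1.0 is 6 degrees), then the opening, from 0 (shut) to 1 (fully open). In form: [[x, y, z, twist, grip], ...]. A call has 1 to 20 rows; each row is the pose to reach, as a shift and turn from the pose commanded when the call began, along the tool's axes at that moment; what a row does not reach only later rows make up. A row lasts 1/10 s, in which the tool goes at most 50 mm and 8.59 degrees, less where a joint would pass 70% of its speed; a pose out of reach is approached as far as the arm can. A call with a gripper value outside its range is refused whole. The fingers move at their own pace and stop on an object; "force" is the grip in N (left out, the last holds). Time passes only in rows, so rows that repeat a pose let the fingers close. It gives the time, the measured TCP pose, the force, the opening and the grip force at its end, in the units of the state.
- r.state(): the state, without advancing time (a new reading comes with each control period).
- r.capture(name): name is "scene" or "top" or "wrist"; returns (picture, depth): 480x640x3 uint8, red, green, blue; 480x640 float32, m along the optical axis (not along the pixel's ray), 0 where there is no reading.
- r.camera_model(name): a dict with "fovy" (degrees; the focal length in pixels is half the picture's height over the tangent of half this angle, whatever the lens; pixels are square), "cx", "cy" (the principal point, pixels), "R" (3x3) and "t" (3): a world point X has camera coordinates R X + t; the wrist camera has in their place "mount" (4x4, takes a point from camera to tool coordinates, whose origin is the TCP and whose axes are the flange's). Camera axes: x right, y down, z forward; pixel columns grow to the right and rows downward; lengths in m; the calibration is good to about 2 mm. The wrist camera is an equidistant fisheye: a pixel r from the principal point sees the ray r / f radians off the axis. A picture is of the moment at which its call begins: read the wrist's pose just before it. camera_model takes no time and is no camera call.
- r.hand_in(): hands the job in; it is judged then, once.
Trained networks look in the newest picture that a camera, given by its name, has taken for a name from the list of things; names that differ only in an ending like _2 or _b are one class to them, and where a whole thing is asked for, a point or a joint stands for the part that bears it (a point fixed in the world has none). Each returns a list of dicts, best first, with "conf" (0 to 1); they miss things now and then, are a little off and sometimes report something else, mostly with a low value. They report only what shows in the picture. A call takes as long as a camera call. They do not tell look-alikes from the thing itself.
- r.trace(camera, target): "region" (480x640 bool, what is visible of it).
- r.pinpoint(camera, target): "location" ([x, y, z] in m, in world coordinates, good to about 4 mm: a listed point, or the origin of a listed thing).
The state is a dict: "t": time; "qpos": joint angles; "joint_vel": joint speeds; "effort": joint torques, N m; "tool_pos": TCP position; "tool_rot": TCP orientation; "ft_force": force on the tool from outside, world axes, zero at the start; "wrist_torque": the same for the moment, N m; "opening": finger opening in m; "gripper_force": force on a finger pad.
Only numpy, scipy, OpenCV 4.12 (cv2) and the standard library are available. Lean on these libraries where they do the work, as an engineer would, in place of code of your own. Each camera call takes 0.05 s, during which the arm holds its last target. There are 200 camera calls.

## Working session

There is one attempt and no reset: what is moved stays moved. The work goes in short steps, Python scripts to look and compute and a tool call to move; the robot and the scene stay as the last step left them, time stands still between calls to the robot, and variables do not carry over. Pictures are saved under pics/ and viewed, at most 10 in all, crops included, and the job is handed in when it is done.

Besides the shell and the picture viewer there is one more tool, called after "Request:" as name(argument=value, ...), one argument or row to a line, values as JSON. step_arm: Moves the arm, as the interface text tells. Its arguments: {"type":"object","properties":{"targets":{"type":"array","items":{"type":"array","items":{"type":"number"}}},"force":{"type":"number"}},"required":["targets"]}

```bash
mkdir -p pics; python3 - <<'E'
from cell import r
import cv2,numpy as np
s=r.state();print(s['t'],s['tool_pos'],s['tool_rot'],s['opening'])
ims=[]
for c in("top","scene"):
    im,d=r.capture(c);np.savez(f'{c}.npz',im=im,d=d);ims.append(im)
    cv2.imwrite(f'pics/{c}0.png',im[:,:,::-1])
    for n in("worn_cap","fresh_cap","worn_brush","fresh_brush","polisher","worn_cap_lugs"):
        for k in r.pinpoint(c,n)[:4]:print(c,n,round(k['conf'],2),np.round(k['location'],3))
print({k:np.round(v,3).tolist() for k,v in r.camera_model('top').items()})
E
```

```text
0.0 [ 0.20951118 -0.64128953  0.30296011] [ 1.79905420e+02 -9.11279458e-03 -1.61913742e+02] 0.08549568690804339
top worn_cap 0.86 [0.496 0.246 0.025]
top worn_cap 0.81 [0.434 0.308 0.024]
top worn_cap 0.79 [0.546 0.313 0.026]
top worn_cap 0.55 [0.507 0.06  0.075]
top fresh_cap 0.75 [ 0.457 -0.112  0.074]
top worn_brush 0.58 [0.507 0.056 0.045]
top fresh_brush 0.71 [ 0.46  -0.111  0.044]
top fresh_brush 0.43 [0.51  0.056 0.042]
top polisher 0.56 [ 0.488 -0.027 -0.002]
top worn_cap_lugs 0.86 [0.497 0.248 0.01 ]
top worn_cap_lugs 0.76 [0.548 0.318 0.003]
top worn_cap_lugs 0.66 [0.507 0.063 0.058]
top worn_cap_lugs 0.66 [0.437 0.305 0.009]
scene worn_cap 0.83 [0.506 0.059 0.071]
scene worn_cap 0.75 [0.495 0.253 0.028]
scene worn_cap 0.68 [0.432 0.308 0.022]
scene worn_cap 0.63 [0.548 0.312 0.028]
scene fresh_cap 0.67 [ 0.459 -0.114  0.074]
scene worn_brush 0.65 [0.502 0.056 0.044]
scene fresh_brush 0.73 [ 0.462 -0.116  0.076]
scene fresh_brush 0.62 [ 0.457 -0.107  0.05 ]
scene polisher 0.73 [ 0.487 -0.026  0.003]
scene polisher 0.48 [ 0.458 -0.107  0.051]
scene worn_cap_lugs 0.72 [0.508 0.056 0.06 ]
scene worn_cap_lugs 0.65 [0.545 0.318 0.005]
scene worn_cap_lugs 0.6 [0.436 0.304 0.006]
scene worn_cap_lugs 0.58 [0.494 0.249 0.012]
{'fovy': 47.504, 'cx': 322.583, 'cy': 244.475, 'R': [[0.019, -1.0, -0.001], [-0.995, -0.019, -0.102], [0.102, 0.003, -0.995]], 't': [-0.158, 0.512, 1.333]}
```

View pics/top0.png

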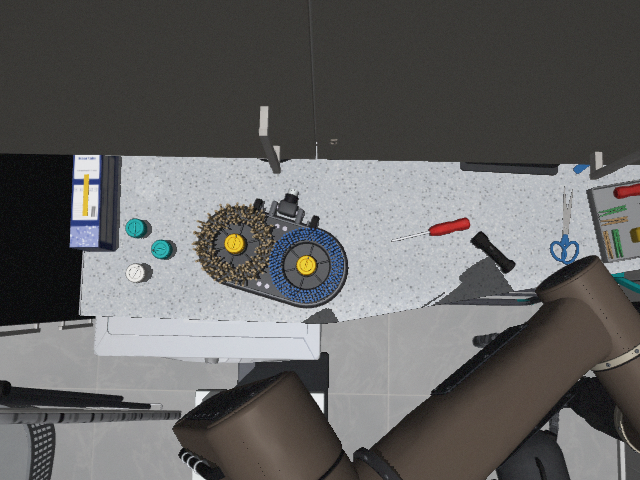

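View pics/scene0.png

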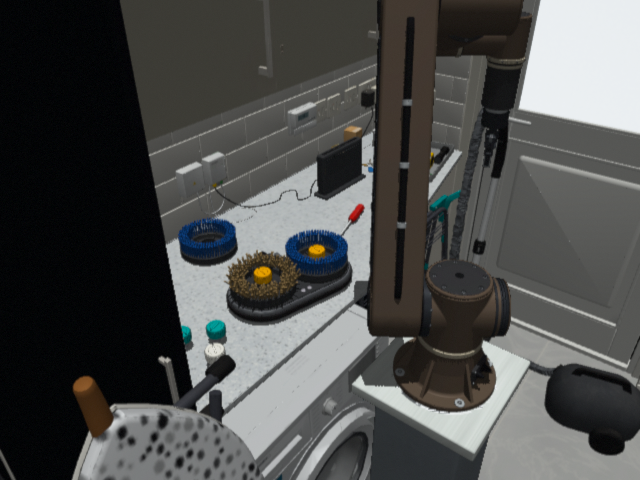

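The top picture shows the tan (worn) brush at (234,243) with a yellow cap, and the blue brush with its own yellow cap at (306,265). The turquoise knobs at (136,228) and (162,249) and the white one at (136,272) are look-alikes. The cap at (234,243) is the one meant, because it is yellow and sits inside the tan bristles. I'll confirm it in a crop and measure it.

```bash
cat > h.py <<'E'
import numpy as np
from scipy.spatial.transform import Rotation as Ro
from cell import r
def cloud(c,d):
    m=r.camera_model(c);f=240/np.tan(np.radians(m['fovy']/2))
    v,u=np.mgrid[:480,:640]
    P=np.stack([(u-m['cx'])/f*d,(v-m['cy'])/f*d,d],-1)
    return (P-np.array(m['t']))@np.array(m['R'])
def plan(target,yaw=None):
    s=r.state();R=Ro.from_euler('xyz',s['tool_rot'],degrees=True).as_matrix()
    dv=R.T@(np.array(target)-s['tool_pos'])/.04
    print('shift units',dv.round(3),'yaw',s['tool_rot'][2].round(2),'q',np.round(s['qpos'],1))
E
python3 - <<'E'
from h import *
import cv2
for c in("top","scene"):
    z=np.load(c+'.npz');im,d=z['im'],z['d'];P=cloud(c,d)
    hsv=cv2.cvtColor(im,cv2.COLOR_RGB2HSV)
    y=cv2.inRange(hsv,(18,150,120),(32,255,255))
    n,l,st,ce=cv2.connectedComponentsWithStats(y)
    for i in range(1,n):
        if st[i,4]>60:
            q=P[(l==i)&(d>0)];t=q[np.abs(q[:,2]-np.percentile(q[:,2],80))<.006]
            print(c,ce[i].round(),st[i,4],'mean',t.mean(0).round(4),'mid',((t.min(0)+t.max(0))/2).round(4),'ext',np.ptp(t,axis=0).round(3))
    if c=='top':
        ok=(d>0)&(P[...,2]>.15)&(P[...,0]>.2)&(P[...,0]<.9)&(np.abs(P[...,1])<.5)
        q=P[ok];print('high pts',len(q));
        for x0 in np.arange(.2,.9,.1):
            k=q[(q[:,0]>=x0)&(q[:,0]<x0+.1)]
            if len(k):print(x0.round(1),len(k),k.min(0).round(2),k.max(0).round(2))
        cv2.imwrite('pics/crop.png',cv2.resize(im[190:315,110:360,::-1],None,fx=3.2,fy=3.2,interpolation=cv2.INTER_CUBIC))
plan([.507,.058,.30])
E
```

```text
top [ 86. 195.] 184 mean [0.6134 0.4145 0.1071] mid [0.6131 0.4143 0.1087] ext [0.098 0.015 0.011]
top [234. 243.] 291 mean [0.5066 0.0608 0.1001] mid [0.5059 0.0614 0.1018] ext [0.045 0.044 0.012]
top [306. 265.] 295 mean [ 0.4586 -0.1098  0.0999] mid [ 0.4582 -0.1102  0.1014] ext [0.043 0.043 0.011]
high pts 140958
0.2 26030 [ 0.2  -0.5   0.28] [0.3  0.48 0.82]
0.3 8384 [ 0.3  -0.5   0.15] [0.4  0.47 0.71]
0.4 3333 [ 0.4  -0.5   0.15] [0.5  0.47 0.66]
0.5 3377 [ 0.5  -0.08  0.15] [0.6  0.47 0.76]
0.6 99834 [ 0.6  -0.5   0.15] [0.7  0.47 0.99]
scene [316. 249.] 133 mean [ 0.4571 -0.1105  0.0995] mid [ 0.4565 -0.1119  0.0997] ext [0.045 0.047 0.009]
scene [262. 272.] 163 mean [0.5047 0.0608 0.0996] mid [0.5055 0.0609 0.1   ] ext [0.046 0.045 0.009]
shift units [-12.5    14.316   0.098] yaw -161.91 q [-55.4  20.5   0.7  -0.  -70.1 -16.5]
```

View pics/crop.png

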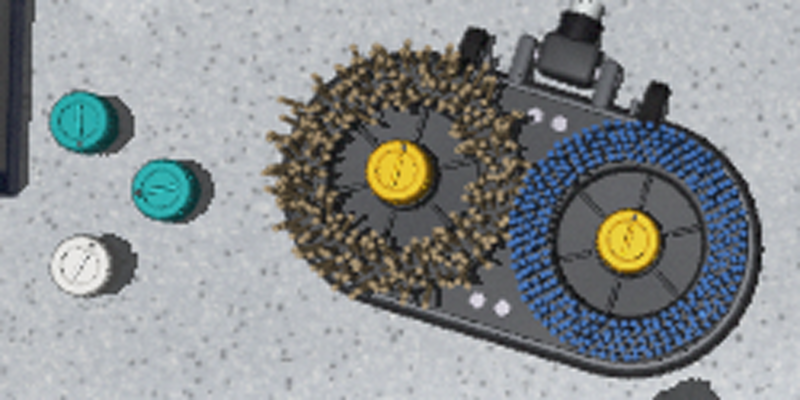

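The crop confirms it: the yellow cap amid tan bristles at about (400,172) in the crop has its bar and dot pointing up (+x). Next I'll check for obstacles above it before moving.

```bash
python3 - <<'E'
from h import *
import cv2
for c in("top","scene"):
    z=np.load(c+'.npz');d=z['d'];P=cloud(c,d)
    ok=((d>0)&(P[...,2]>.13)&(P[...,0]>.33)&(P[...,0]<.85)&(P[...,1]>-.6)&(P[...,1]<.5)).astype(np.uint8)
    ok=cv2.erode(ok,np.ones((2,2),np.uint8))
    lab=np.where(ok>0)
    n,l,st,ce=cv2.connectedComponentsWithStats(ok)
    for i in range(1,n):
        if st[i,4]>25:
            q=P[l==i];print(c,st[i],np.percentile(q,[3,50,97],axis=0).round(2).tolist())
z=np.load('top.npz');P=cloud('top',z['d'])
for u,v in((265,110),(265,130),(270,150),(276,168),(316,150),(200,100),(200,150),(400,150),(260,50)):print(u,v,P[v,u].round(2))
plan([.506,.0605,.30])
E
```

```text
top [     0      0    640    319 110124] [[0.46, -0.5, 0.22], [0.6, -0.12, 0.81], [0.61, 0.46, 0.98]]
top [ 497  256  143   87 7244] [[0.33, -0.56, 0.61], [0.37, -0.49, 0.65], [0.43, -0.41, 0.68]]
scene [  121     0   258   142 24039] [[0.6, -0.53, 0.52], [0.6, 0.01, 0.63], [0.61, 0.25, 0.75]]
scene [437  52   9   5  37] [[0.33, -0.53, 0.56], [0.34, -0.51, 0.57], [0.35, -0.5, 0.58]]
scene [318 149  22  17 227] [[0.73, -0.59, 0.13], [0.74, -0.54, 0.15], [0.76, -0.51, 0.16]]
265 110 [ 0.6  -0.08  0.75]
265 130 [ 0.57 -0.08  0.76]
270 150 [ 0.57 -0.08  0.69]
276 168 [ 0.57 -0.08  0.6 ]
316 150 [ 0.76 -0.13 -0.  ]
200 100 [ 0.6  -0.    0.77]
200 150 [0.6  0.04 0.55]
400 150 [ 0.61 -0.26  0.57]
260 50 [ 0.61 -0.09  0.89]
shift units [-12.495  14.383   0.098] yaw -161.91 q [-55.4  20.5   0.7  -0.  -70.1 -16.5]
```

Request:
step_arm(
  targets=[
    [-0.7,0.8,0.3,0,0.76],
    [-1.4,1.6,0.6,0,0.76],
    [-2.1,2.4,0.9,0,0.76],
    [-2.8,3.2,1.2,0,0.76],
    [-3.5,4.0,1.5,0,0.76],
    [-4.2,4.8,1.6,0,0.76],
    [-4.9,5.6,1.6,0,0.76],
    [-5.6,6.4,1.6,0,0.76],
    [-6.3,7.2,1.6,0,0.76],
    [-7.0,8.0,1.6,0,0.76],
    [-7.7,8.8,1.6,0,0.76],
    [-8.4,9.6,1.6,0,0.76],
    [-9.1,10.4,1.6,0,0.76],
    [-9.8,11.2,1.6,0,0.76],
    [-10.5,12.0,1.6,0,0.76],
    [-11.2,12.8,1.6,0,0.76],
    [-11.9,13.6,1.6,0,0.76],
    [-12.5,14.38,1.6,0,0.76],
    [-12.5,14.38,1.6,0,0.76],
    [-12.5,14.38,1.6,0,0.76],
  ],
)

```text
t: 2.7
tool_pos: [0.5063, 0.0613, 0.2397]
tool_rot: [-180.0, -0.0, -161.8]
ft_force: [-0.4, 0.2, 0.4]
opening: 0.065
gripper_force: 0.0
```

```bash
python3 - <<'E'
from h import *
import cv2
s=r.state();print(s['t'],s['tool_pos'],s['tool_rot'],s['opening'],s['ft_force'])
plan([.506,.0605,.144])
im,d=r.capture('scene');cv2.imwrite('pics/scene1.png',im[:,:,::-1])
im,d=r.capture('wrist');cv2.imwrite('pics/w1.png',im[:,:,::-1])
for c in('scene','wrist'):
  for k in r.pinpoint(c,'worn_cap')[:3]:print(c,k['conf'],np.round(k['location'],4))
E
```

```text
2.7 [0.50627155 0.06127965 0.23967156] [-1.79999051e+02 -2.84288145e-02 -1.61807210e+02] 0.06499666028703797 [-0.42434989  0.1861542   0.41182332]
shift units [ 0.011 -0.016  2.392] yaw -161.81 q [  29.     8.1  -25.1   -0.   -56.8 -100.8]
scene 0.78 [0.4318 0.3064 0.0235]
scene 0.65 [0.4926 0.2491 0.0276]
scene 0.62 [0.506  0.0608 0.071 ]
wrist 0.88 [0.5113 0.0642 0.0777]
wrist 0.69 [0.4963 0.247  0.0263]
wrist 0.66 [0.5428 0.3145 0.0254]
```

View pics/scene1.png

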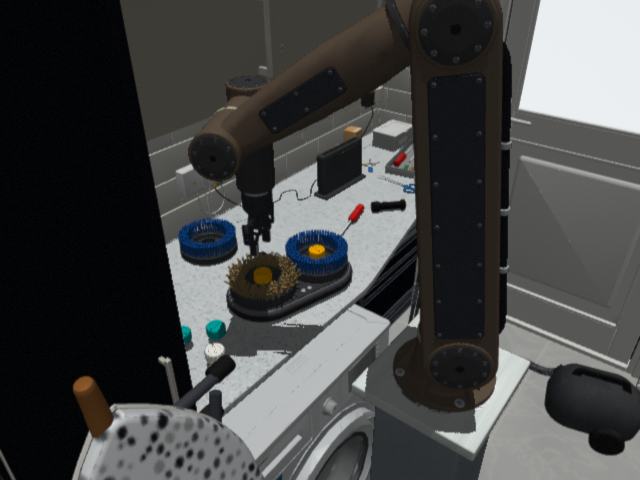

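View pics/w1.png

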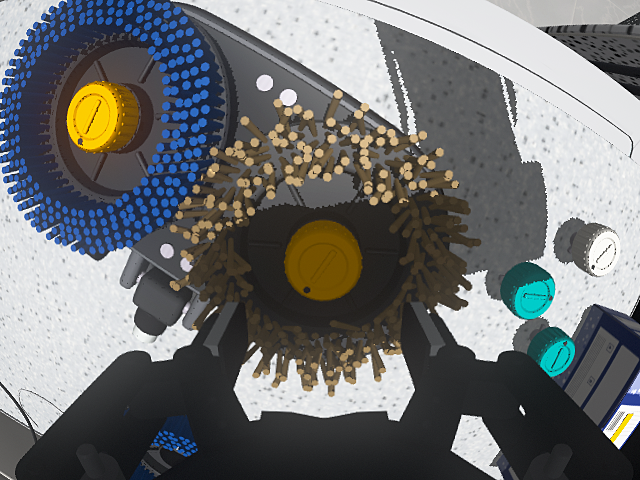

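The scene picture shows the gripper directly over the tan brush. In the wrist picture the worn cap is centred at (323,260), with the fingers well inside the bristle ring. I'll turn the last joint to mid-range and descend.

Request:
step_arm(
  targets=[
    [0,0,0,-1.4,0.76],
    [0,0,0,-2.8,0.76],
    [0,0,0,-4.2,0.76],
    [0,0,0,-5.6,0.76],
    [0,0,0,-7.0,0.76],
    [0,0,0,-8.4,0.76],
    [0,0,0.2,-9.8,0.76],
    [0,0,0.4,-11.2,0.76],
    [0,0,0.6,-12.6,0.76],
    [0,0,0.8,-14,0.76],
    [0,0,1.0,-14,0.76],
    [0,0,1.2,-14,0.76],
    [0.01,-0.02,1.4,-14,0.76],
    [0.01,-0.02,1.6,-14,0.76],
    [0.01,-0.02,1.8,-14,0.76],
    [0.01,-0.02,2.0,-14,0.76],
    [0.01,-0.02,2.2,-14,0.76],
    [0.01,-0.02,2.35,-14,0.76],
    [0.01,-0.02,2.47,-14,0.76],
    [0.01,-0.02,2.47,-14,0.76],
  ],
)

```text
t: 4.9
tool_pos: [0.5058, 0.0595, 0.1404]
tool_rot: [179.9, -0.0, -77.9]
ft_force: [-0.2, -1.0, -0.2]
opening: 0.0646
gripper_force: 0.0
```

Request:
step_arm(
  targets=[
    [0,0,0,0,0.5],
    [0,0,0,0,0.5],
    [0,0,0,0,0.4],
    [0,0,0,0,0.4],
    [0,0,0,0,0.4],
    [0,0,0,0,0.4],
  ],
  force=50,
)

```text
t: 5.5
tool_pos: [0.5066, 0.0597, 0.1416]
tool_rot: [-179.9, 0.0, -77.9]
ft_force: [0.8, 0.5, 5.3]
opening: 0.0469
gripper_force: 51.5
```

Request:
step_arm(
  targets=[
    [0,0,0,0.7,0.4],
    [0,0,0,1.4,0.4],
    [0,0,0,2.0,0.4],
    [0,0,0,2.0,0.4],
  ],
)

```text
t: 5.9
tool_pos: [0.5066, 0.0597, 0.1416]
tool_rot: [-179.9, 0.0, -90.0]
ft_force: [1.1, 1.2, 5.8]
opening: 0.0471
gripper_force: 51.8
```

```bash
python3 - <<'E'
from h import *
s=r.state();print(s['t'],s['tool_rot'],s['opening'],s['ft_force'],s['wrist_torque'],s['effort'][5],s['qpos'][5])
E
```

```text
5.9 [-1.79932189e+02  1.62248121e-02 -9.00140075e+01] 0.047083095095553085 [1.06899258 1.16253181 5.82863889] [-0.07099516 -0.13629922 -0.08369051] -0.7338124327361584 -28.851229664728383
```

Request:
step_arm(
  targets=[
    [0,0,0,0.7,0.4],
    [0,0,0,1.4,0.4],
    [0,0,0,2.0,0.4],
  ],
)

```text
t: 6.2
tool_pos: [0.5065, 0.0597, 0.1416]
tool_rot: [-180.0, 0.0, -102.1]
ft_force: [0.5, -0.7, 6.9]
opening: 0.0466
gripper_force: 51.6
```

```bash
python3 - <<'E'
from h import *
s=r.state();print(s['t'],s['tool_rot'],s['opening'],s['ft_force'],s['wrist_torque'],s['effort'][5],s['qpos'][5])
import cv2
im,d=r.capture('wrist');cv2.imwrite('pics/w2.png',im[100:400,160:480,::-1].repeat(2,0)[:600].repeat(2,1))
E
```

```text
6.2 [-1.79951996e+02  2.10249194e-02 -1.02052547e+02] 0.04663584128507521 [ 0.51731267 -0.66568883  6.87963183] [-0.00540456  0.10872988  0.10521976] 0.8348202332854271 -40.88951045048975
```

View pics/w2.png

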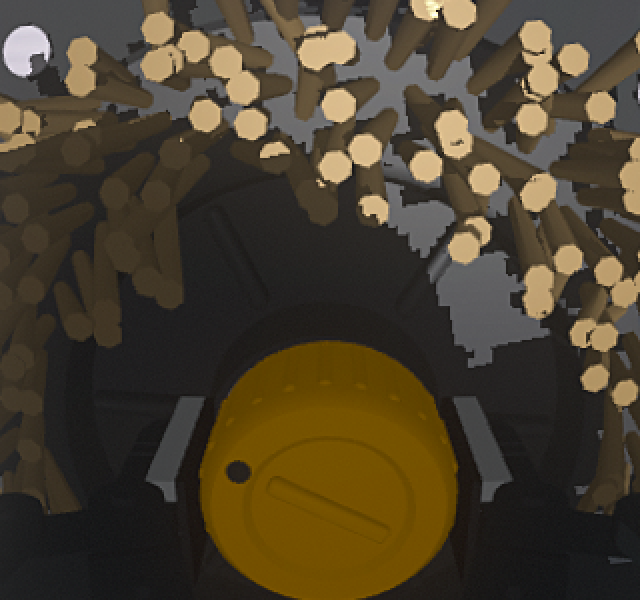

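The cap is held between the pads, with its dot at (238,470) and its bar running to (385,530) in this crop. I'll work out the bar's world heading to see whether it turned with the fingers.

```bash
cat >> h.py <<'E'
def wpix(u,v,h):
    m=r.camera_model('wrist');f=240/np.tan(np.radians(m['fovy']/2));s=r.state()
    a=np.array([u-m['cx'],v-m['cy']]);n=np.hypot(*a);th=n/f
    ray=np.r_[a/n*np.sin(th),np.cos(th)]
    M=np.array(m['mount']);T=np.eye(4);T[:3,:3]=Ro.from_euler('xyz',s['tool_rot'],degrees=True).as_matrix();T[:3,3]=s['tool_pos']
    W=T@M;o=W[:3,3];dd=W[:3,:3]@ray
    return o+dd*(h-o[2])/dd[2]
E
python3 - <<'E'
from h import *
a=wpix(160+238/2,100+470/2,.1);b=wpix(160+385/2,100+530/2,.1)
print(a,b,np.degrees(np.arctan2(*(a-b)[[1,0]])))
z=np.load('top.npz')
E
```

```text
[0.5198037  0.04838205 0.1       ] [0.49719987 0.06615908 0.1       ] -38.18366102132586
```

The bar is at −38°, where −16° is home, so the cap turned about 22° with the fingers. That is more than the 10° tightening stop, so this is the loosening direction. I'll go on to about 75°.

Request:
step_arm(
  targets=[
    [0,0,0,0.8,0.4],
    [0,0,0,1.6,0.4],
    [0,0,0,2.4,0.4],
    [0,0,0,3.2,0.4],
    [0,0,0,4.0,0.4],
    [0,0,0,4.8,0.4],
    [0,0,0,5.6,0.4],
    [0,0,0,6.4,0.4],
    [0,0,0,7.2,0.4],
    [0,0,0,8.0,0.4],
    [0,0,0,8.5,0.4],
    [0,0,0,8.5,0.4],
  ],
)

```text
t: 7.45
tool_pos: [0.5065, 0.0597, 0.1416]
tool_rot: [-180.0, 0.1, -153.0]
ft_force: [-0.9, 0.4, 6.0]
opening: 0.0464
gripper_force: 51.7
```

Request:
step_arm(
  targets=[
    [0,0,-0.05,0,0.4],
    [0,0,-0.1,0,0.4],
    [0,0,-0.15,0,0.4],
    [0,0,-0.2,0,0.4],
  ],
)

```text
t: 7.85
tool_pos: [0.5059, 0.0595, 0.149]
tool_rot: [180.0, -0.0, -152.9]
ft_force: [0.0, 0.4, -0.9]
opening: 0.0467
gripper_force: 51.5
```

Request:
step_arm(
  targets=[
    [0,0,-0.15,0,0.4],
    [0,0,-0.3,0,0.4],
    [0,0,-0.45,0,0.4],
    [0,0,-0.6,0,0.4],
    [0,0,-0.8,0,0.4],
    [0,0,-1.0,0,0.4],
    [0,0,-1.2,0,0.4],
    [0,0,-1.4,0,0.4],
    [0,0,-1.6,0,0.4],
    [0,0,-1.8,0,0.4],
    [0,0,-2.0,0,0.4],
    [0,0,-2.2,0,0.4],
    [0,0,-2.3,0,0.4],
    [0,0,-2.3,0,0.4],
    [0,0,-2.3,0,0.4],
    [0,0,-2.3,0,0.4],
  ],
)

```text
t: 9.45
tool_pos: [0.5059, 0.0595, 0.2407]
tool_rot: [180.0, -0.0, -152.9]
ft_force: [-0.4, -0.3, -0.9]
opening: 0.047
gripper_force: 51.6
```

```bash
python3 - <<'E'
from h import *
import cv2
s=r.state();print(s['t'],s['tool_pos'],s['tool_rot'],s['opening'],s['ft_force'],s['gripper_force'])
a,d=r.capture('scene');b,_=r.capture('wrist')
cv2.imwrite('pics/end.png',np.hstack([cv2.resize(a[150:330,170:370,::-1],(400,360)),cv2.resize(b[:,:,::-1],(400,300))[:,:].copy() if 0 else cv2.resize(b[120:,:,::-1],(400,360))]))
for k in r.pinpoint('scene','worn_cap')[:4]:print(k['conf'],np.round(k['location'],3))
for k in r.pinpoint('wrist','worn_cap')[:3]:print('w',k['conf'],np.round(k['location'],3))
E
```

```text
9.45 [0.50590262 0.05948224 0.24070452] [ 1.79993443e+02 -4.21240950e-02 -1.52909444e+02] 0.04696072076820538 [-0.3898441  -0.31618109 -0.94197626] 51.55190885066986
0.63 [0.432 0.305 0.027]
0.59 [0.506 0.059 0.171]
0.55 [0.494 0.25  0.029]
0.52 [0.546 0.313 0.027]
w 0.81 [0.435 0.306 0.028]
w 0.75 [0.494 0.246 0.028]
w 0.66 [0.508 0.064 0.175]
```

View pics/end.png

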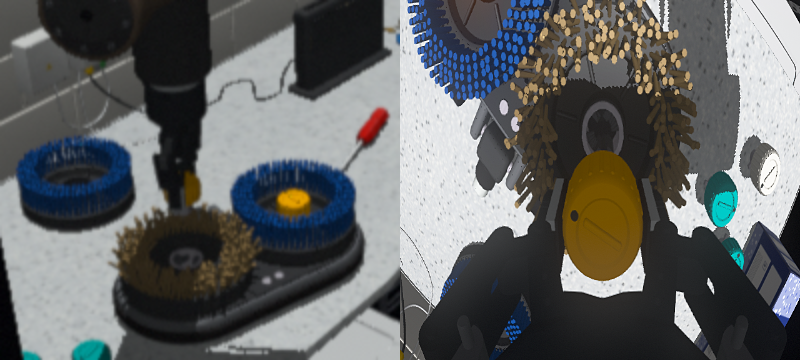

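The picture shows the bare bored spindle at (603,130) and the cap held level at (602,215). The networks put the cap's origin at z ≈ 0.173, about 10 cm above its seat. I'm handing in.

```bash
python3 -c "
from cell import r
print(r.hand_in())"
```

```text
the job is handed in; nothing more can be done
None
```

The worn brush's cap came loose turning clockwise seen from above (a left-hand thread); I lifted it straight off and handed in at about 9.5 s of robot time, with the gripper holding it level and still about 10 cm above its spindle.

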